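# Clamp a batten in the bench jig to the first clutch slip

## Robot

A 6-joint arm with a two-finger parallel gripper is mounted at the origin on a cart in front of the work surface, level with it; the furniture and walls round the work are solid. World frame = base frame: x ahead of the robot, y to its left, z up, the work surface at z = 0. Lengths are in mm, angles in rad, forces in N, time in s.
With the tool pointing down it reaches from about 300 to 750 mm from the base axis. Payload 8.5 kg.
Tool frame: the origin (TCP) lies at the very end of the fingers, on their centre line; the grasp point (between the pads) lies 19 mm behind it (env.grip_depth is the distance from the TCP to the grasp point, in mm); z points along the fingers, y is the line along which they close (so a half turn about z gives the same grasp; the last joint's range is limited). The gripper opens to 85 mm and grips with 20 to 120 N. Pads are 22 mm wide; open, the fingers measure 114 mm over their backs; the gripper's body (76 mm by 85 mm) begins 54 mm behind the grasp point. The pads swing forward as they close: fully open they stand 13 mm farther back than shut.
Start: joints at [1.012, 0.381, 1.297, -0, 1.464, -0.215], TCP at [185.378, 517.799, 231.322] pointing down, gripper open.
Joint ranges: [-3.11, 3.11], [-0.89, 2.33], [0.22, 2.48], [-1.42, 4.56], [0.17, 2.85], [-2.88, 2.88]. Speed limits (rad/s): [2.39, 2.39, 3.14, 3.14, 3.14, 3.14].

## Interface

Orientations are given as a unit quaternion [w, x, y, z].
In Python, from plant import env, eyes gives the robot as it stands. The module is installed in compiled form; this text tells all that it offers.
- The arm moves only by the tool jog_arm, never from a script. Its argument "moves" is a list of rows, each an object with "travel": the shift along the tool's x, y, z in mm, a list of three; "spin": the turn about the tool's z in degrees. A call has 1 to 5 rows; each row shifts and turns the commanded pose from where the row before left it, along the tool's axes as they then stand; what a row does not reach is not made up. A row lasts 1/8 s, in which the tool goes at most 62.5 mm and 10.7 degrees, less where a joint would pass 70% of its speed; a pose out of reach is approached as far as the arm can. A call is refused whole if a number of a shift passes 62.5 or a number of a turn 10.7, either way. A call with a gripper value outside its range is refused whole. "jaw" is the finger opening in mm, from 0 to 85.4, set as the call begins (left out, the last holds). The fingers move at their own pace and stop on an object; "newtons" is the grip in N (left out, the last holds). Time passes only in rows, so rows that do not move let the fingers close. It gives the time, the measured TCP pose, the force, the opening and the grip force at its end, in the units of the state.
- env.get_state(): the state, without advancing time (a new reading comes with each control period).
- eyes.grab_frame(name): name is "side" or "top"; returns the picture (400x640x3 uint8, red, green, blue); there is no depth.
- eyes.camera_info(name): a dict with "camera_matrix" (3x3 intrinsics, pixels), "rvec" (rotation vector, rad) and "tvec" (3), from world to camera coordinates, as OpenCV has them. Camera axes: x right, y down, z forward; pixel columns grow to the right and rows downward; lengths in mm; the calibration is good to about 2 mm. A picture is of the moment at which its call begins. camera_info takes no time and is no camera call.
- env.finish_job(): hands the job in; it is judged then, once.
Trained networks look in the newest picture that a camera, given by its name, has taken for a name from the list of things; names that differ only in an ending like _2 or _b are one class to them, and where a whole thing is asked for, a point or a joint stands for the part that bears it (a point fixed in the world has none). Each returns a list of dicts, best first, with "score" (0 to 1); they miss things now and then, are a little off and sometimes report something else, mostly with a low value. They report only what shows in the picture. A call takes as long as a camera call.
- eyes.boxes_of(camera, name): "xyz" ([x, y, z] in mm, in the coordinates of the camera as it stood for that picture, good to about 4 mm: the middle of the surface that is visible of it).
- eyes.trace(camera, name): "mask" (400x640 bool, what is visible of it).
- eyes.place_of(camera, name): "xyz" ([x, y, z] in mm, in the coordinates of the camera as it stood for that picture, good to about 4 mm: a listed point, or the origin of a listed thing).
The state is a dict: "time_s": time; "joint_positions": joint angles; "joint_vel": joint speeds; "tau": joint torques, N m; "ee_pos": TCP position; "ee_rot": TCP orientation; "force": force on the tool from outside, world axes, zero at the start; "moment": the same for the moment, N m; "grip_width": opening from 0.0 (shut) to 1.0 (fully open); "gripper_force": force on a finger pad.
Only numpy, scipy, OpenCV 4.12 (cv2) and the standard library are available. Lean on these libraries where they do the work, as an engineer would, in place of code of your own. Each camera call takes 0.05 s, during which the arm holds its last target. There are 200 camera calls.

## Task

Load the long wooden batten into the bench jig: lay it on the bed and slide it under the clamp until its end is against the end stop and its long side against the fence. Then turn the winged thumbscrew clockwise until its slip clutch slips for the first time, stop there, and let go. Leave the shorter offcut and the other things lying about alone.

Things in the scene. Friction and masses are not known exactly. Their poses are not given: they have to be found in the camera images.
- batten_mid (a point): Centre of the loose wooden batten, the longer of two wood pieces on the bench: 40 mm (own x) by 180 mm (own y, its length) by 30 mm (z), 0.1 to 0.2 kg, lying flat.
- offcut_mid (a point): Centre of the shorter, thicker wood offcut, 45 (own x) x 110 (own y) x 38 mm, lying flat on the bench; a bystander.
- seat (a point): Where the batten's centre is when fully home in the jig (fixed to the bench). Axes: x toward the fence, y toward the end stop (along the seated batten), z up. The aluminium bed's top is 15 mm below this point, 12 mm over the bench, and reaches from x -47 to +65 mm and y -128 to +112 mm. The -x side and the -y end of the bed are open.
- fence_face (a point): Middle of the steel fence's inner face, at bed height; axes as the seat's. The face is the plane x = 0 here (20 mm from the seat point), the fence is 10 mm thick, stands 10 mm above the bed and is 170 mm long. The seated batten's long side touches it.
- stop_face (a point): Middle of the end stop's inner face, at bed height; axes as the seat's. The face is the plane y = 0 here (90 mm from the seat point); the stop stands 14 mm above the bed. The seated batten's end touches it.
- boss (a point): Centre of the underside of the clamp arm's round boss (radius 15 mm, 18 mm high), on the screw axis, 65 mm from the seat toward the end stop, 36 to 37 mm higher than the seat. The arm (24 mm wide in y) runs from it over the bed to a column 50 mm behind it in x. The batten must slide in below it along +y, being lowered with its end short of boss and arm.
- nose (a point): Centre of the underside of the rubber-faced clamp nose (radius 9 mm) at the lower end of the vertical screw, 65 mm from the seat in y. At the start it is 2 to 4.5 mm above the top of a batten lying on the bed. The nose is sprung: touching wood it first gives by 0.5 to 4.5 mm under 1 to 2 N (differs each time, not to be seen), and only then bears firmly.
- wing (a point): Grip point of the thumbscrew, on the screw axis: a black upright bar 44 mm long (own x), 12 mm thick (own y), from 15 mm below to 13 mm above this point, on a short neck over the steel collar, whose top is 23.5 mm below. Pinch it across its thickness. Clockwise from above lowers nose, collar and wing together by 18 mm a turn (2.86 mm per rad); free running takes about 0.13 N m.
- spindle: The screw's sliding part, carrying nose, collar and wing; origin at the free nose's underside, z up. When the nose bears firmly the turning torque rises over some tenths of a rad to 0.24 N m; there the wing slips on at that torque, screw still. Holding still, the torque on the hand relaxes by about 0.1 N m: near 0.02 while running free, about 0.13 at the slip. The screw holds when let go.
- batten: The wooden batten itself; origin at the centre of its underside, axes as at its centre.
- offcut: The shorter offcut, a bystander; origin at the centre of its underside.
- tape: Yellow tape measure, 36x88x66 mm, standing on the bench; a bystander.
- amber_driver: Screwdriver with amber handle, 181 mm long, lying on the bench; a bystander.
- pin_tip (a point): Tip of the clutch's small steel indicator pin (5 mm thick) on top of the wing, 16 mm above its grip point as long as the clutch has not slipped; it rises by only 1 mm per rad of slip. Slipping on by more than 0.6 rad (35 degrees) in all, pin up by 0.6 mm, overruns the clutch: too fine to see, so go by the torque.

How it is judged (in metres and radians):
On the way, in this order (a step that is already met when the one before it is completed fails the run):
1. the batten lies home in the jig, against fence and end stop, with the nose not yet pressing on it (x of batten_mid in the frame of seat between -0.003 and 0.003 m and y of batten_mid in the frame of seat between -0.003 and 0.003 m and z of batten_mid in the frame of seat below 0.003 m and angle between the y axis of batten_mid and the y axis of seat, either way round below 0.03 rad and contact force between spindle and batten below 1 N), for 0.2 s.
2. the nose presses on the batten and the clutch slips (contact force between spindle and batten above 18 N and z of pin_tip in the frame of wing above 0.01604 m), for 0.1 s.
At the end, for the whole second after the job is handed in: The batten lies flat on the bed within 3 mm of fence and end stop and within 0.03 rad of square, at rest, clamped by the nose with more than 18 N (the clutch gives about 38 N), and the clutch has slipped at least 0.04 rad and at most 0.6 rad (pin 0.04 to 0.6 mm up) (all of step 2 and x of batten_mid in the frame of seat between -0.003 and 0.003 m and y of batten_mid in the frame of seat between -0.003 and 0.003 m and z of batten_mid in the frame of seat below 0.003 m and angle between the y axis of batten_mid and the y axis of seat, either way round below 0.03 rad and linear speed of batten below 0.01 m/s and z of pin_tip in the frame of wing below 0.0166 m); the robot touches nothing.
It fails at once if the clutch is overrun: slipped by more than 0.6 rad (35 degrees) (z of pin_tip in the frame of wing above 0.0166 m).
It fails at once if a bystander is moved by more than 20 mm (distance of any of offcut_mid, tape, amber_driver from where it was at the start of the episode above 0.02 m).
It also fails if it takes over 72 s, if anything falls off the work surface, if the arm or the gripper's body presses on something with over 40 N, if the wrist force passes 120 N, or if a joint passes its speed limit or range.

## Working session

There is one attempt and no reset: what is moved stays moved. The work goes in short steps, Python scripts to look and compute and a tool call to move; the robot and the scene stay as the last step left them, time stands still between calls to the robot, and variables do not carry over. Pictures are saved under pics/ and viewed, at most 10 in all, crops included, and the job is handed in when it is done.

Besides the shell and the picture viewer there is one more tool, called after "Call:" by a JSON object that holds its "method" and its "body". jog_arm: Moves the arm, as the interface text tells. Its arguments: {"type":"object","properties":{"moves":{"type":"array"},"jaw":{"type":"number"},"newtons":{"type":"number"}},"required":["moves"]}

```bash
mkdir -p pics; cat > h.py <<'E'
import numpy as np, cv2
from plant import env, eyes
def cam(n):
    c=eyes.camera_info(n); R=cv2.Rodrigues(np.array(c["rvec"],float))[0]; t=np.array(c["tvec"],float).ravel()
    return np.array(c["camera_matrix"],float),R,t
def world(n,p):
    K,R,t=cam(n); return R.T@(np.array(p)-t)
def pix2z(n,uv,z):
    K,R,t=cam(n); d=R.T@np.linalg.solve(K,np.array([uv[0],uv[1],1.])); o=-R.T@t
    return o+d*(z-o[2])/d[2]
def proj(n,P):
    K,R,t=cam(n); q=K@(R@np.array(P,float)+t); return q[:2]/q[2]
def save(n,f):
    im=eyes.grab_frame(n); cv2.imwrite('pics/'+f,im[:,:,::-1]); return im
def find(n,name):
    return [(round(d["score"],2),world(n,d["xyz"]).round(1)) for d in eyes.place_of(n,name)[:2]]
E
python3 - <<'E'
from h import *
np.set_printoptions(suppress=True)
a=save('top','t0.png');b=save('side','s0.png')
for n in('top','side'):
    K,R,t=cam(n); print(n,(-R.T@t).round(0),K[0,0])
    for k in ('batten_mid','offcut_mid','seat','fence_face','stop_face','boss','nose','wing','pin_tip'): print(n,k,find(n,k))
for k in('batten','offcut','tape','amber_driver'):
    r=eyes.trace('top',k)
    if r:
        m=r[0]["mask"].astype(np.uint8); c=max(cv2.findContours(m,0,1)[0],key=cv2.contourArea)
        print(k,r[0]["score"],cv2.minAreaRect(c))
s=env.get_state();print(s)
cv2.imwrite('pics/both.png',cv2.resize(np.vstack([a,b]),None,fx=.75,fy=.75)[:,:,::-1])
E
```

```text
top [ 280.  -52. 1478.] 517.2932045720385
top batten_mid [(0.63, array([ 624.6, -175.4,   13.1]))]
top offcut_mid [(0.95, array([ 474.8, -207.9,   25.3]))]
top seat [(0.84, array([586.9, 105.5,  25.9]))]
top fence_face [(0.96, array([607.3, 102.7,  13.4]))]
top stop_face [(0.88, array([560.7, 190. ,  10.8])), (0.62, array([ 623.5, -173.7,    0.1]))]
top boss [(0.59, array([575.2, 168.7,  64.3]))]
top nose []
top wing [(0.66, array([566.8, 167.3, 128.8]))]
top pin_tip [(0.58, array([ 476.2, -209.5,   21.5]))]
side [ 620. -981.  936.] 408.6713786033253
side batten_mid [(0.92, array([ 620.6, -180.2,   17.2]))]
side offcut_mid [(0.23, array([571.2, 166. ,  45.9]))]
side seat []
side fence_face []
side stop_face [(0.97, array([557.8, 190.1,  15. ]))]
side boss [(0.58, array([569.2, 169. ,  67.6]))]
side nose [(0.19, array([583.1, 106.1,  27.1]))]
side wing [(0.64, array([572.2, 170.9, 122.1]))]
side pin_tip []
batten 0.89 ((373.7329406738281, 171.61814880371094), (15.86764144897461, 63.10344696044922), 78.2317123413086)
offcut 0.85 ((385.9122619628906, 222.37013244628906), (41.58312606811
[... 156 characters left out ...]
16)
amber_driver 0.73 ((202.0, 179.5), (9.0, 60.0), 90.0)
{'time_s': 1.2, 'joint_positions': array([ 1.01166051,  0.38060164,  1.2973968 ,  0.00001249,  1.4635897 ,
       -0.21529293]), 'joint_vel': array([-0.00051748,  0.0002678 , -0.00107433,  0.00114099, -0.0017621 ,
       -0.00230824]), 'tau': array([ -0.00210316, -44.83214021, -23.14661622,  -0.00030717,
         0.00040938,   0.00002557]), 'ee_pos': array([185.39743957, 517.79657548, 231.3226013 ]), 'ee_rot': array([-0.0000049 ,  0.17107644,  0.98525776,  0.00000443]), 'force': array([0.78155543, 0.25653603, 0.57241251]), 'moment': array([ 0.02088259, -0.02308207, -0.00230934]), 'gripper_force': 0.0, 'grip_width': 0.9984709849117474}
```

View pics/both.png

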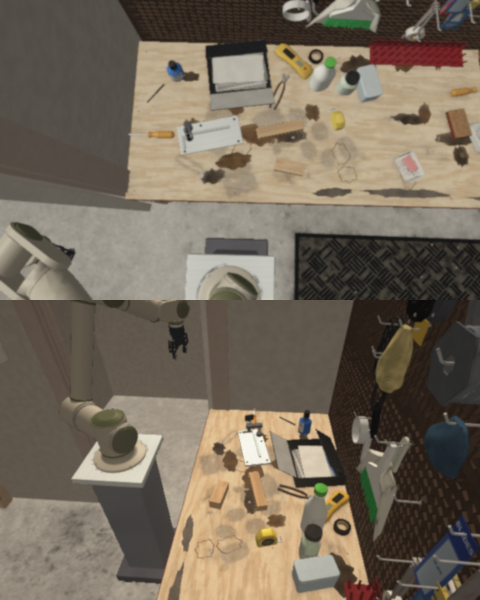

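The top view (0.75 scale) shows the jig at about px (210,135), the batten at (280,129), the offcut at (290,168) and the driver left of the jig. I'll zoom in.

```bash
python3 - <<'E'
from h import *
a=cv2.imread('pics/t0.png')[145:245,220:420]
b=cv2.imread('pics/s0.png')[140:290,260:390]
cv2.imwrite('pics/c.png',cv2.resize(a,None,fx=4,fy=4,interpolation=cv2.INTER_CUBIC))
cv2.imwrite('pics/d.png',cv2.resize(b,None,fx=4,fy=4,interpolation=cv2.INTER_CUBIC))
E
```

```text
(no output)
```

View pics/c.png

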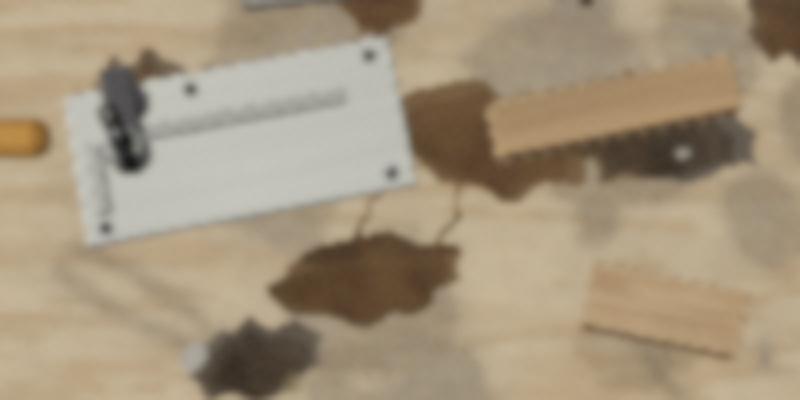

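View pics/d.png

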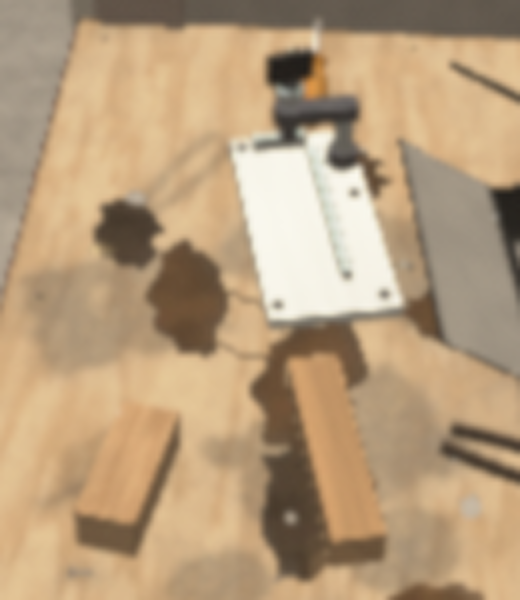

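Top crop (4x, offset 220,145): bed corners are at (65,97), (383,36), (413,183), (88,244), and batten top corners at (487,100), (734,55), (741,107), (498,157). The amber handle lies just beyond the stop end of the jig. The side crop agrees with this.

```bash
cat >> h.py <<'E'
def fit(obj,w):
    obj=np.array(obj,float);w=np.array(w)[:,:2];oc=obj.mean(0);wc=w.mean(0)
    A=(obj-oc);B=(w-wc); th=np.arctan2((A[:,0]*B[:,1]-A[:,1]*B[:,0]).sum(),(A*B).sum())
    R=np.array([[np.cos(th),-np.sin(th)],[np.sin(th),np.cos(th)]]); o=wc-R@oc
    return th,R,o,(B-A@R.T).round(1)
E
python3 - <<'E'
from h import *
np.set_printoptions(suppress=True)
P=lambda l,z:[pix2z('top',(220+(u+.5)/4-.5,145+(v+.5)/4-.5),z) for u,v in l]
th,R,o,r=fit([(65,112),(65,-128),(-47,-128),(-47,112)],P([(65,97),(383,36),(413,183),(88,244)],12))
print('jig',th,o.round(1),r.tolist())
for n,q in(('stop',(0,90)),('boss',(0,65)),('fence',(20,0))): print(n,(o+R@q).round(1))
tb,Rb,ob,rb=fit([(20,90),(20,-90),(-20,-90),(-20,90)],P([(487,100),(734,55),(741,107),(498,157)],30))
print('batten',tb,ob.round(1),rb.tolist(),'in jig',(R.T@(ob-o)).round(1),tb-th)
# refine: white-mask rectangle
im=cv2.imread('pics/t0.png');
m=((im.min(2)>150)).astype(np.uint8); m[:, :230]=0; m[:150]=0;m[210:]=0;m[:,330:]=0
c=max(cv2.findContours(m,0,1)[0],key=cv2.contourArea);b=cv2.boxPoints(cv2.minAreaRect(c));print((b-[220,145])*4)
for n in('top','side'):
  for i in range(2):
    eyes.grab_frame(n)
    for k in('seat','wing','batten_mid'): print(n,k,find(n,k))
for n in('tape','amber_driver'):
  print(n,find('top',n))
E
```

```text
jig 0.21966478270157216 [585.7 104.1] [[-0.4, -2.3], [-0.5, 2.2], [-0.3, 1.4], [1.2, -1.2]]
stop [566.1 192. ]
boss [571.5 167.6]
fence [605.2 108.5]
batten 0.22024983151090896 [ 625.2 -173.6] [[1.1, 0.1], [-0.0, -2.0], [0.5, 1.8], [-1.6, 0.1]] in jig [ -22.  -279.7] 0.0005850488093367967
[[ 52.85797119  94.5032959 ]
 [385.1817627   31.20349121]
 [413.82080078 181.5579834 ]
 [ 81.49694824 244.85778809]]
top seat [(0.75, array([586.8, 106.5,  28.7]))]
top wing [(0.45, array([565.6, 168.5, 127.3]))]
top batten_mid [(0.96, array([ 623.2, -180. ,   15.9]))]
top seat [(0.85, array([588.5, 107.4,  26.8])), (0.75, array([ 671. , -389.7,   -0.4]))]
top wing [(0.55, array([563.5, 166.6, 127.6]))]
top batten_mid [(0.82, array([ 623.4, -177.7,   14.5]))]
side seat [(0.6, array([585.7, 105.2,  27.4]))]
side wing [(0.41, array([571.8, 164.1, 121.7])), (0.4, array([569. , 168.9,  66.4]))]
side batten_mid [(0.81, array([ 623. , -177.4,   16.9]))]
side seat [(0.94, array([583.7, 106.6,  24.5]))]
side wing [(0.57, array([571.7, 167. , 122.6]))]
side batten_mid [(0.69, array([559.3, 191.5,  14.8])), (0.68, array([ 620.5, -180.7,   20.4]))]
tape []
amber_driver [(0.93, array([596.4, 326.2,   6.4]))]
```

```bash
cat >> h.py <<'E'
from scipy.spatial.transform import Rotation as Ro
def plan(target,yaw=None,n=None,step=58):
    """rows to bring the TCP to target (world mm), tool y at yaw (deg, world)"""
    s=env.get_state(); w,x,y,z=s["ee_rot"]; R=Ro.from_quat([x,y,z,w]); p=np.array(s["ee_pos"])
    cur=np.degrees(np.arctan2(R.as_matrix()[1,1],R.as_matrix()[0,1]))
    sp=0 if yaw is None else (cur-yaw+180)%360-180
    d=np.array(target)-p
    n=n or max(1,int(np.ceil(max(np.linalg.norm(d)/step,abs(sp)/10.5))))
    out=[]
    for i in range(n):
        a=round(sp/n,1); t=np.round(R.inv().apply(np.array(target)-p)/(n-i),0 if n>1 else 1)
        out.append({"travel":t.tolist(),"spin":a}); p=p+R.apply(t); R=R*Ro.from_euler('z',a,degrees=True)
    print('t',s["time_s"],'pos',np.array(s["ee_pos"]).round(1),'yaw',round(cur,2),'tilt',R.as_matrix()[:,2].round(3),'F',np.array(s["force"]).round(2),'M',np.array(s["moment"]).round(3),'j6',round(s["joint_positions"][5],3),'grip',s["grip_width"],s["gripper_force"])
    for o in out: print(o)
E
python3 -c "
from h import *
plan((630,-206,150),12.5)"
```

```text
t 2.1 pos [185.4 517.8 231.3] yaw 70.3 tilt [-0. -0. -1.] F [-0.74  0.37 -0.2 ] M [-0.036 -0.034 -0.026] j6 -0.215 grip 1.0042434031036893 0.0
{'travel': [-44.0, -35.0, 5.0], 'spin': np.float64(3.9)}
{'travel': [-46.0, -32.0, 5.0], 'spin': np.float64(3.9)}
{'travel': [-49.0, -29.0, 5.0], 'spin': np.float64(3.9)}
{'travel': [-50.0, -26.0, 6.0], 'spin': np.float64(3.9)}
{'travel': [-52.0, -22.0, 5.0], 'spin': np.float64(3.9)}
{'travel': [-54.0, -19.0, 6.0], 'spin': np.float64(3.9)}
{'travel': [-55.0, -15.0, 5.0], 'spin': np.float64(3.9)}
{'travel': [-56.0, -11.0, 6.0], 'spin': np.float64(3.9)}
{'travel': [-56.0, -8.0, 5.0], 'spin': np.float64(3.9)}
{'travel': [-56.0, -4.0, 6.0], 'spin': np.float64(3.9)}
{'travel': [-57.0, 0.0, 5.0], 'spin': np.float64(3.9)}
{'travel': [-56.0, 4.0, 6.0], 'spin': np.float64(3.9)}
{'travel': [-56.0, 8.0, 5.0], 'spin': np.float64(3.9)}
{'travel': [-56.0, 12.0, 6.0], 'spin': np.float64(3.9)}
{'travel': [-54.0, 16.0, 5.0], 'spin': np.float64(3.9)}
```

Call:
{"method": "jog_arm", "body": {"moves": [{"travel": [-44, -35, 5], "spin": 3.9}, {"travel": [-46, -32, 5], "spin": 3.9}, {"travel": [-49, -29, 5], "spin": 3.9}, {"travel": [-50, -26, 6], "spin": 3.9}, {"travel": [-52, -22, 5], "spin": 3.9}], "jaw": 85}}

```text
time_s: 2.72
ee_pos: [334.0, 276.1, 205.3]
ee_rot: [0.0, 0.336, 0.942, 0.0]
force: [0.6, 1.0, -0.5]
grip_width: 0.995
gripper_force: 0.0
```

Call:
{"method": "jog_arm", "body": {"moves": [{"travel": [-54, -19, 6], "spin": 3.9}, {"travel": [-55, -15, 5], "spin": 3.9}, {"travel": [-56, -11, 6], "spin": 3.9}, {"travel": [-56, -8, 5], "spin": 3.9}, {"travel": [-56, -4, 6], "spin": 3.9}]}}

```text
time_s: 3.35
ee_pos: [482.2, 33.4, 177.4]
ee_rot: [0.0, 0.491, 0.871, 0.0]
force: [0.7, 0.4, 0.4]
grip_width: 0.997
gripper_force: 0.0
```

Call:
{"method": "jog_arm", "body": {"moves": [{"travel": [-57, 0, 5], "spin": 3.9}, {"travel": [-56, 4, 6], "spin": 3.9}, {"travel": [-56, 8, 5], "spin": 3.9}, {"travel": [-56, 12, 6], "spin": 3.9}, {"travel": [-54, 16, 5], "spin": 3.9}]}}

```text
time_s: 3.98
ee_pos: [630.8, -207.6, 150.0]
ee_rot: [-0.0, 0.632, 0.775, 0.0]
force: [0.5, 0.4, 1.3]
grip_width: 1.0
gripper_force: 0.0
```

```bash
python3 -c "
from h import *
plan((630,-206,11),12.5)"
```

```text
t 3.975 pos [ 630.8 -207.6  150. ] yaw 11.66 tilt [-0.  0. -1.] F [0.46 0.4  1.27] M [-0.018 -0.044 -0.053] j6 -0.699 grip 1.0001853974496493 0.0
{'travel': [1.0, -0.0, 46.0], 'spin': np.float64(-0.3)}
{'travel': [0.0, -0.0, 47.0], 'spin': np.float64(-0.3)}
{'travel': [1.0, -0.0, 46.0], 'spin': np.float64(-0.3)}
```

Call:
{"method": "jog_arm", "body": {"moves": [{"travel": [1, 0, 46], "spin": -0.3}, {"travel": [0, 0, 47], "spin": -0.3}, {"travel": [1, 0, 46], "spin": -0.3}]}}

```text
time_s: 4.35
ee_pos: [629.5, -204.1, 9.8]
ee_rot: [0.0, 0.625, 0.781, 0.0]
force: [0.2, -0.8, 0.1]
grip_width: 1.0
gripper_force: 0.0
```

Call:
{"method": "jog_arm", "body": {"moves": [{"travel": [0, 0, 0], "spin": 0}, {"travel": [0, 0, 0], "spin": 0}, {"travel": [0, 0, 0], "spin": 0}, {"travel": [0, 0, 0], "spin": 0}], "jaw": 25, "newtons": 60}}

```text
time_s: 4.85
ee_pos: [631.0, -204.6, 14.2]
ee_rot: [0.003, 0.625, 0.781, 0.0]
force: [0.8, -0.2, 7.1]
grip_width: 0.45
gripper_force: 63.1
```

```bash
python3 - <<'E'
from h import *
im=save('side','s1.png'); c=proj('side',(630,-190,30)).astype(int); print(c)
plan((630,-206,11),12.5,n=1)
cv2.imwrite('pics/e.png',cv2.resize(im[c[1]-70:c[1]+50,c[0]-80:c[0]+80,::-1],None,fx=4,fy=4,interpolation=cv2.INTER_CUBIC))
E
```

```text
[345 253]
t 4.9 pos [ 631.  -204.5   14.2] yaw 12.7 tilt [ 0.005 -0.002 -1.   ] F [1.   0.56 7.59] M [ 0.003  0.051 -0.059] j6 -0.713 grip 0.4507745912448133 63.0981981754303
{'travel': [-1.2, -1.3, 3.2], 'spin': np.float64(0.2)}
```

View pics/e.png

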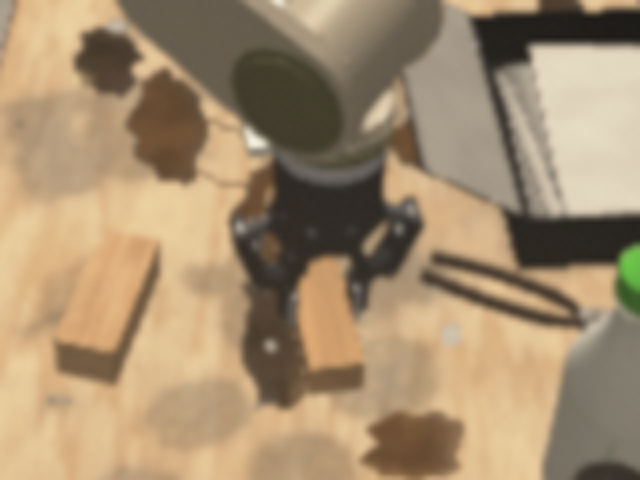

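The batten is gripped at about (330,300) in the crop, with the fingers on its upper half. Next I lift it and carry it to the jig.

```bash
python3 -c "
from h import *
plan((631,-204,46),12.6,n=1)
plan((599,14.7,14.2),12.6,n=4)"
```

```text
t 4.9 pos [ 631.  -204.5   14.2] yaw 12.7 tilt [ 0.005 -0.002 -1.   ] F [1.   0.56 7.59] M [ 0.003  0.051 -0.059] j6 -0.713 grip 0.4507745912448133 63.0981981754303
{'travel': [0.4, 0.3, -31.8], 'spin': np.float64(0.1)}
t 4.9 pos [ 631.  -204.5   14.2] yaw 12.7 tilt [ 0.005 -0.002 -1.   ] F [1.   0.56 7.59] M [ 0.003  0.051 -0.059] j6 -0.713 grip 0.4507745912448133 63.0981981754303
{'travel': [55.0, 4.0, -0.0], 'spin': np.float64(0.0)}
{'travel': [55.0, 4.0, -0.0], 'spin': np.float64(0.0)}
{'travel': [55.0, 5.0, -0.0], 'spin': np.float64(0.0)}
{'travel': [56.0, 4.0, -1.0], 'spin': np.float64(0.0)}
```

Call:
{"method": "jog_arm", "body": {"moves": [{"travel": [0, 0, -36], "spin": 0}, {"travel": [55, 4, 0], "spin": 0}, {"travel": [55, 4, 0], "spin": 0}, {"travel": [55, 5, 0], "spin": 0}, {"travel": [50, 4, 0], "spin": 0}]}}

```text
time_s: 5.52
ee_pos: [598.9, 11.3, 48.6]
ee_rot: [0.001, 0.624, 0.781, 0.0]
force: [1.3, 0.2, -1.2]
grip_width: 0.452
gripper_force: 62.1
```

Call:
{"method": "jog_arm", "body": {"moves": [{"travel": [0, 0, 0], "spin": 0}, {"travel": [0, 0, 0], "spin": 0}]}}

```text
time_s: 5.78
ee_pos: [599.4, 9.1, 48.2]
ee_rot: [0.001, 0.624, 0.781, 0.0]
force: [-0.3, -0.3, -1.5]
grip_width: 0.45
gripper_force: 62.1
```

```bash
python3 - <<'E'
from h import *
a=save('top','t2.png');b=save('side','s2.png'); 
plan((599,14.7,28),12.6,n=1)
A=cv2.resize(a[145:220,225:345],None,fx=5,fy=5,interpolation=cv2.INTER_CUBIC)[:,:,::-1]
B=cv2.resize(b[150:270,280:380],None,fx=5,fy=5,interpolation=cv2.INTER_CUBIC)[:,:,::-1]
cv2.imwrite('pics/f.png',A);cv2.imwrite('pics/g.png',B)
for n in('top','side'):print(find(n,'batten_mid'))
E
```

```text
t 5.875 pos [599.4   8.3  47.8] yaw 12.62 tilt [ 0.001 -0.    -1.   ] F [-0.05 -0.59 -0.76] M [-0.046 -0.03  -0.019] j6 -0.404 grip 0.45095041280979525 62.08820700645447
{'travel': [6.3, 1.0, 19.8], 'spin': np.float64(0.0)}
[]
[(0.93, array([590.4,  36.4,  51.8]))]
```

View pics/g.png

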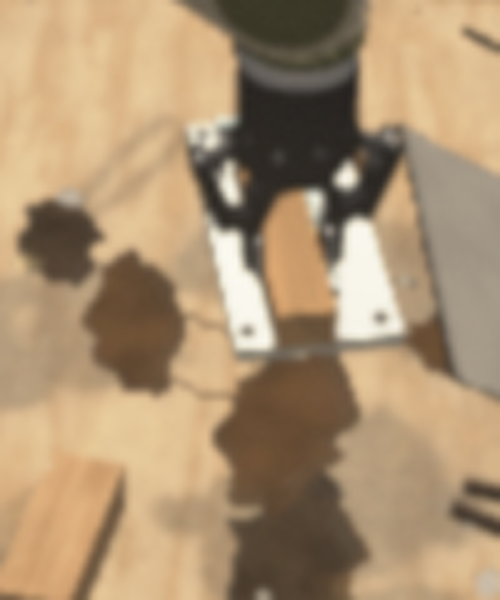

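The side crop (5x, offset 280,150) shows the batten held level over the bed, with its near-end top edge from (275,316) to (331,313). I'll check that against the jig.

```bash
python3 - <<'E'
from h import *
th=.218;R=np.array([[np.cos(th),-np.sin(th)],[np.sin(th),np.cos(th)]])
J=lambda p:(R.T@(np.array(p)[:2]-[586,105])).round(1)
f=lambda u,v,z:J(pix2z('side',(280+(u+.5)/5-.5,150+(v+.5)/5-.5),z))
print('end corners',f(275,316,63.5),f(331,313,63.5),'tcp',J(env.get_state()["ee_pos"]))
print('bed corners (-47,-128),(65,-128)',f(237,350,12),f(408,332,12))
E
```

```text
end corners [ -29.1 -156.2] [   5.9 -158.3] tcp [ -8.  -97.2]
bed corners (-47,-128),(65,-128) [ -48.6 -130.6] [  64.7 -129.4]
```

Call:
{"method": "jog_arm", "body": {"moves": [{"travel": [0, 0, 9], "spin": 0}, {"travel": [0, 0, 8], "spin": 0}, {"travel": [0, 0, 0], "spin": 0}, {"travel": [0, 0, 2], "spin": 0}, {"travel": [0, 0, 0], "spin": 0}]}}

```text
time_s: 6.6
ee_pos: [599.0, 9.6, 28.4]
ee_rot: [0.0, 0.625, 0.781, 0.0]
force: [-0.2, -0.4, -1.4]
grip_width: 0.447
gripper_force: 62.1
```

Call:
{"method": "jog_arm", "body": {"moves": [{"travel": [0, 0, 1], "spin": 0}, {"travel": [0, 0, 0], "spin": 0}]}}

```text
time_s: 6.85
ee_pos: [598.9, 9.6, 27.3]
ee_rot: [0.0, 0.625, 0.781, -0.0]
force: [-0.0, -0.9, -1.1]
grip_width: 0.452
gripper_force: 62.1
```

Call:
{"method": "jog_arm", "body": {"moves": [{"travel": [0, 0, 1], "spin": 0}, {"travel": [0, 0, 0], "spin": 0}]}}

```text
time_s: 7.1
ee_pos: [598.9, 9.6, 26.3]
ee_rot: [0.0, 0.625, 0.781, 0.0]
force: [-0.2, -0.2, -1.8]
grip_width: 0.452
gripper_force: 62.0
```

Call:
{"method": "jog_arm", "body": {"moves": [{"travel": [0, 0, 0.7], "spin": 0}, {"travel": [0, 0, 0], "spin": 0}]}}

```text
time_s: 7.35
ee_pos: [599.0, 9.6, 26.3]
ee_rot: [0.0, 0.625, 0.781, 0.0]
force: [-2.9, 0.2, 4.7]
grip_width: 0.455
gripper_force: 62.7
```

Call:
{"method": "jog_arm", "body": {"moves": [{"travel": [0, 0, 0.6], "spin": 0}, {"travel": [0, 0, 0], "spin": 0}]}}

```text
time_s: 7.6
ee_pos: [599.0, 9.6, 26.2]
ee_rot: [0.0, 0.624, 0.781, 0.0]
force: [-4.5, 1.0, 10.8]
grip_width: 0.447
gripper_force: 63.4
```

Call:
{"method": "jog_arm", "body": {"moves": [{"travel": [0, 0, -1], "spin": 0}, {"travel": [15, 0, 0], "spin": 0}, {"travel": [15, 0, 0], "spin": 0}, {"travel": [15, 0, 0], "spin": 0}, {"travel": [0, 0, 0], "spin": 0}]}}

```text
time_s: 8.22
ee_pos: [588.6, 55.6, 26.2]
ee_rot: [-0.001, 0.624, 0.782, 0.0]
force: [-0.8, 4.5, 6.4]
grip_width: 0.457
gripper_force: 62.9
```

Call:
{"method": "jog_arm", "body": {"moves": [{"travel": [4, 0, 0], "spin": 0}, {"travel": [4, 0, 0], "spin": 0}, {"travel": [3, 0, 0], "spin": 0}, {"travel": [0, 0, 0], "spin": 0}]}}

```text
time_s: 8.72
ee_pos: [586.8, 64.3, 26.2]
ee_rot: [0.0, 0.625, 0.781, 0.0]
force: [0.0, -1.5, 5.0]
grip_width: 0.451
gripper_force: 62.8
```

Call:
{"method": "jog_arm", "body": {"moves": [{"travel": [2, 0, 0], "spin": 0}, {"travel": [2, 0, 0], "spin": 0}, {"travel": [0, 0, 0], "spin": 0}]}}

```text
time_s: 9.1
ee_pos: [586.0, 68.0, 26.2]
ee_rot: [0.0, 0.625, 0.781, 0.0]
force: [1.1, -2.8, 5.4]
grip_width: 0.451
gripper_force: 62.8
```

Call:
{"method": "jog_arm", "body": {"moves": [{"travel": [1, 0, 0], "spin": 0}, {"travel": [1, 0, 0], "spin": 0}, {"travel": [0, 0, 0], "spin": 0}]}}

```text
time_s: 9.48
ee_pos: [585.6, 69.8, 26.3]
ee_rot: [0.0, 0.625, 0.781, 0.0]
force: [0.6, -4.0, 5.3]
grip_width: 0.456
gripper_force: 62.8
```

Call:
{"method": "jog_arm", "body": {"moves": [{"travel": [1, 0, 0], "spin": 0}, {"travel": [1, 0, 0], "spin": 0}, {"travel": [0, 0, 0], "spin": 0}]}}

```text
time_s: 9.85
ee_pos: [585.2, 71.4, 26.2]
ee_rot: [0.001, 0.625, 0.781, -0.0]
force: [1.0, -4.8, 4.2]
grip_width: 0.451
gripper_force: 62.8
```

Call:
{"method": "jog_arm", "body": {"moves": [{"travel": [1, 0, 0], "spin": 0}, {"travel": [1, 0, 0], "spin": 0}, {"travel": [0, 0, 0], "spin": 0}]}}

```text
time_s: 10.22
ee_pos: [585.3, 71.5, 26.2]
ee_rot: [0.002, 0.625, 0.781, -0.001]
force: [2.9, -15.6, 4.2]
grip_width: 0.453
gripper_force: 62.7
```

Call:
{"method": "jog_arm", "body": {"moves": [{"travel": [1, 0, 0], "spin": 0}, {"travel": [0, 0, 0], "spin": 0}]}}

```text
time_s: 10.48
ee_pos: [585.2, 71.5, 26.3]
ee_rot: [0.002, 0.625, 0.781, -0.001]
force: [3.0, -20.3, 3.9]
grip_width: 0.45
gripper_force: 62.6
```

The end is against the stop. I'll ease off and slide it to the fence.

Call:
{"method": "jog_arm", "body": {"moves": [{"travel": [-2, 0, 0], "spin": 0}, {"travel": [0, 2, 0], "spin": 0}, {"travel": [0, 2, 0], "spin": 0}, {"travel": [0, 1, 0], "spin": 0}, {"travel": [0, 0, 0], "spin": 0}]}}

```text
time_s: 11.1
ee_pos: [586.3, 71.7, 26.3]
ee_rot: [-0.002, 0.624, 0.781, -0.004]
force: [-15.3, -16.4, 17.6]
grip_width: 0.453
gripper_force: 64.4
```

Call:
{"method": "jog_arm", "body": {"moves": [{"travel": [0, 1, 0], "spin": 0}, {"travel": [0, 1, 0], "spin": 0}, {"travel": [0, 0, 0], "spin": 0}]}}

```text
time_s: 11.48
ee_pos: [587.0, 71.8, 26.4]
ee_rot: [-0.003, 0.624, 0.782, -0.006]
force: [-21.4, -19.5, 23.0]
grip_width: 0.45
gripper_force: 65.0
```

Call:
{"method": "jog_arm", "body": {"moves": [{"travel": [0, 1, 0], "spin": 0}, {"travel": [0, 1, 0], "spin": 0}, {"travel": [0, 0, 0], "spin": 0}]}}

```text
time_s: 11.85
ee_pos: [589.3, 72.2, 26.4]
ee_rot: [-0.002, 0.623, 0.782, -0.005]
force: [-19.5, -18.6, 20.8]
grip_width: 0.452
gripper_force: 64.9
```

Call:
{"method": "jog_arm", "body": {"moves": [{"travel": [-1, 0, -1], "spin": 0}, {"travel": [0, 0, 0], "spin": 0}, {"travel": [0, 0, 0], "spin": 0}]}}

```text
time_s: 12.22
ee_pos: [591.3, 72.8, 26.4]
ee_rot: [-0.002, 0.624, 0.781, -0.003]
force: [-7.1, -9.3, 6.3]
grip_width: 0.452
gripper_force: 63.1
```

```bash
python3 -c "
from h import *
plan((594.5,73.5,26.2),12.5,n=1)"
```

```text
t 12.225 pos [591.3  72.8  26.4] yaw 12.73 tilt [-0.006 -0.002 -1.   ] F [-7.06 -9.31  6.29] M [-1.635  1.266  0.254] j6 -0.296 grip 0.4517453213017832 63.05859088897705
{'travel': [0.0, 3.2, 0.2], 'spin': np.float64(0.2)}
```

Call:
{"method": "jog_arm", "body": {"moves": [{"travel": [0, 1, 0], "spin": 0}, {"travel": [0, 0, 0], "spin": 0}, {"travel": [0, 0, 0], "spin": 0}]}}

```text
time_s: 12.6
ee_pos: [591.4, 72.8, 26.4]
ee_rot: [-0.003, 0.624, 0.781, -0.004]
force: [-11.5, -11.4, 10.0]
grip_width: 0.453
gripper_force: 63.4
```

Call:
{"method": "jog_arm", "body": {"moves": [{"travel": [0, 1, 0], "spin": 0}, {"travel": [0, 0, 0], "spin": 0}, {"travel": [0, 0, 0], "spin": 0}]}}

```text
time_s: 12.98
ee_pos: [591.5, 72.8, 26.4]
ee_rot: [-0.003, 0.624, 0.781, -0.004]
force: [-14.7, -12.2, 12.8]
grip_width: 0.449
gripper_force: 63.7
```

Call:
{"method": "jog_arm", "body": {"moves": [{"travel": [0, 1, 0], "spin": 0}, {"travel": [0, 0, 0], "spin": 0}, {"travel": [0, 0, 0], "spin": 0}]}}

```text
time_s: 13.35
ee_pos: [591.6, 72.8, 26.5]
ee_rot: [-0.004, 0.624, 0.781, -0.005]
force: [-19.8, -13.9, 16.1]
grip_width: 0.451
gripper_force: 64.1
```

Call:
{"method": "jog_arm", "body": {"moves": [{"travel": [0, 1, 0], "spin": 0}, {"travel": [0, 0, 0], "spin": 0}, {"travel": [0, 0, 0], "spin": 0}]}}

```text
time_s: 13.72
ee_pos: [591.6, 72.9, 26.5]
ee_rot: [-0.005, 0.624, 0.781, -0.006]
force: [-23.5, -14.4, 18.7]
grip_width: 0.447
gripper_force: 64.4
```

Call:
{"method": "jog_arm", "body": {"moves": [{"travel": [-1.5, 0, -1], "spin": 0}, {"travel": [0, 0, 0], "spin": 0}, {"travel": [0, 0, 0], "spin": 0}]}}

```text
time_s: 14.1
ee_pos: [591.7, 72.9, 26.5]
ee_rot: [-0.006, 0.625, 0.781, -0.005]
force: [-21.3, -6.8, 12.2]
grip_width: 0.447
gripper_force: 63.7
```

Call:
{"method": "jog_arm", "body": {"moves": [{"travel": [0, 0, -1], "spin": 0}, {"travel": [0, 0, 0], "spin": 0}, {"travel": [0, 0, 0], "spin": 0}]}}

```text
time_s: 14.48
ee_pos: [591.7, 72.9, 26.6]
ee_rot: [-0.006, 0.625, 0.781, -0.005]
force: [-17.6, -8.0, 3.0]
grip_width: 0.451
gripper_force: 62.9
```

```bash
python3 -c "
from h import *
plan((594.5,73.5,26.2),12.5,n=1)
im=save('side','s3.png');print(find('side','batten_mid'),find('side','stop_face'))
cv2.imwrite('pics/i.png',cv2.resize(im[150:250,280:380,::-1],None,fx=6,fy=6,interpolation=cv2.INTER_CUBIC))"
```

```text
t 14.475 pos [591.7  72.9  26.6] yaw 12.7 tilt [-0.017 -0.001 -1.   ] F [-17.59  -8.02   3.02] M [-1.425  3.042 -0.242] j6 -0.295 grip 0.45109060452733274 62.91183114051819
{'travel': [-0.1, 2.9, 0.3], 'spin': np.float64(0.2)}
[(0.87, array([577.9,  99. ,  30.2]))] [(0.68, array([558.8, 187.9,  14.2]))]
```

View pics/i.png

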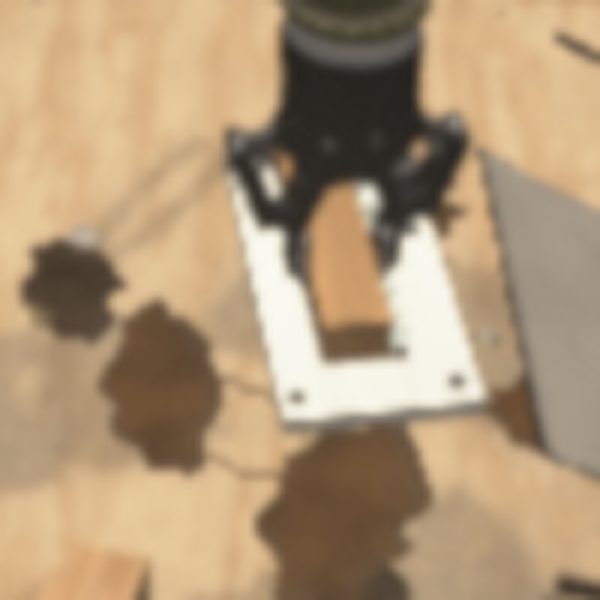

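```bash
python3 - <<'E'
from h import *
th=.218;R=np.array([[np.cos(th),-np.sin(th)],[np.sin(th),np.cos(th)]])
J=lambda p:(R.T@(np.array(p)[:2]-[586,105])).round(1)
f=lambda u,v,z:J(pix2z('side',(280+(u+.5)/6-.5,150+(v+.5)/6-.5),z))
print('batten end bottom',f(325,361,12),f(390,354,12),'top',f(320,330,42),f(389,324,42),'tcp',J(env.get_state()["ee_pos"]))
print('bed corners',f(285,428,12),f(489,406,12))
E
```

```text
batten end bottom [-19.3 -87.4] [ 17.4 -86.7] top [-23.9 -94.4] [ 14.2 -94.8] tcp [ -1.4 -32.5]
bed corners [ -49.2 -136.6] [  63.1 -135.1]
```

It's on the fence: about 19 N of lateral load with only 3 N of bed pressure. I'll ease off, but keep a little load toward fence and stop, then release.

Call:
{"method": "jog_arm", "body": {"moves": [{"travel": [0, -2, 0], "spin": 0}, {"travel": [0, -1.5, 0.5], "spin": 0}, {"travel": [0, 0, 0], "spin": 0}, {"travel": [0, 0, 0], "spin": 0}]}}

```text
time_s: 15.12
ee_pos: [591.6, 72.8, 26.6]
ee_rot: [-0.003, 0.625, 0.781, -0.002]
force: [-6.3, -2.2, -4.8]
grip_width: 0.451
gripper_force: 61.8
```

Call:
{"method": "jog_arm", "body": {"moves": [{"travel": [0, 0, 0.8], "spin": 0}, {"travel": [0.5, 0, 0], "spin": 0}, {"travel": [0, 0, 0], "spin": 0}]}}

```text
time_s: 15.5
ee_pos: [591.6, 72.9, 26.5]
ee_rot: [-0.003, 0.625, 0.781, -0.002]
force: [-8.1, -4.9, 0.1]
grip_width: 0.449
gripper_force: 62.5
```

Call:
{"method": "jog_arm", "body": {"moves": [{"travel": [0, 0, 0], "spin": 0}, {"travel": [0, 0, 0], "spin": 0}, {"travel": [0, 0, 0], "spin": 0}], "jaw": 52}}

```text
time_s: 15.88
ee_pos: [594.5, 73.3, 27.8]
ee_rot: [0.0, 0.624, 0.781, 0.0]
force: [0.2, -0.3, 0.2]
grip_width: 0.613
gripper_force: 0.0
```

```bash
python3 -c "
from h import *
plan((591.6,72.8,26.2),12.6,n=1)"
```

```text
t 15.875 pos [594.5  73.3  27.8] yaw 12.71 tilt [ 0.  0. -1.] F [ 0.2  -0.25  0.17] M [-0.008  0.059  0.053] j6 -0.297 grip 0.6128821701161252 0.0
{'travel': [0.1, -3.0, 1.6], 'spin': np.float64(0.1)}
```

Check by nudging with the −x finger: contact should come about 3 mm on.

Call:
{"method": "jog_arm", "body": {"moves": [{"travel": [0, 2, 0], "spin": 0}, {"travel": [0, 2, 0], "spin": 0}, {"travel": [0, 1, 0], "spin": 0}, {"travel": [0, 0, 0], "spin": 0}]}}

```text
time_s: 16.38
ee_pos: [597.5, 73.9, 27.6]
ee_rot: [-0.002, 0.624, 0.781, -0.002]
force: [-6.9, -2.7, 5.3]
grip_width: 0.613
gripper_force: 4.3
```

Call:
{"method": "jog_arm", "body": {"moves": [{"travel": [0, 1, 0], "spin": 0}, {"travel": [0, 1, 0], "spin": 0}, {"travel": [0, 0, 0], "spin": 0}]}}

```text
time_s: 16.75
ee_pos: [597.6, 74.0, 27.5]
ee_rot: [-0.003, 0.624, 0.781, -0.004]
force: [-16.0, -5.8, 10.4]
grip_width: 0.607
gripper_force: 8.4
```

Call:
{"method": "jog_arm", "body": {"moves": [{"travel": [0, -5, 0], "spin": 0}, {"travel": [0, -1, -5], "spin": 0}, {"travel": [0, 0, -40], "spin": 0}, {"travel": [-20, 0, -60], "spin": 0}, {"travel": [-60, 0, -60], "spin": 0}]}}

```text
time_s: 17.38
ee_pos: [610.0, 11.6, 179.4]
ee_rot: [0.001, 0.623, 0.782, 0.001]
force: [0.3, -0.2, 0.5]
grip_width: 0.611
gripper_force: 0.0
```

Call:
{"method": "jog_arm", "body": {"moves": [{"travel": [-60, -20, -20], "spin": 0}, {"travel": [-60, -20, 0], "spin": 0}, {"travel": [0, 0, 0], "spin": 0}]}}

```text
time_s: 17.75
ee_pos: [597.1, -114.6, 195.5]
ee_rot: [0.001, 0.627, 0.779, 0.0]
force: [0.1, 0.8, -0.8]
grip_width: 0.607
gripper_force: 0.0
```

```bash
python3 - <<'E'
from h import *
th=.218;R=np.array([[np.cos(th),-np.sin(th)],[np.sin(th),np.cos(th)]])
J=lambda p:np.r_[(R.T@(np.array(p)[:2]-[586,105])).round(1),np.round(p[2],1)]
plan((591.6,72.8,200),12.6,n=1)
ims=[]
for n in('top','side'):
    im=save(n,n+'4.png')
    for k in('wing','pin_tip','spindle','batten_mid','boss'): print(n,k,[(d[0],d[1],J(d[1])) for d in find(n,k)])
    c=proj(n,(571.5,168,123)).astype(int); print(n,c)
    for k in('wing',):
        r=eyes.trace(n,k)
        for q in r[:2]:
            m=q["mask"].astype(np.uint8); ys,xs=np.nonzero(m); print(k,q["score"],m.sum(),xs.mean(),ys.mean(),cv2.minAreaRect(cv2.findNonZero(m)))
            ov=im.copy()
    ims.append(cv2.resize(im[c[1]-22:c[1]+28,c[0]-30:c[0]+30],None,fx=6.6,fy=10,interpolation=cv2.INTER_CUBIC) if 0 else cv2.resize(im[c[1]-30:c[1]+30,c[0]-20:c[0]+20],None,fx=10,fy=10,interpolation=cv2.INTER_CUBIC))
cv2.imwrite('pics/k.png',np.hstack(ims)[:,:,::-1])
E
```

```text
t 17.75 pos [ 597.1 -114.6  195.5] yaw 12.4 tilt [ 0.001 -0.001 -1.   ] F [ 0.07  0.76 -0.84] M [-0.014 -0.057  0.016] j6 -0.6 grip 0.6065559251052984 0.0
{'travel': [184.2, 34.9, -4.7], 'spin': np.float64(-0.2)}
top wing [(0.56, array([566.9, 166.5, 125.3]), array([ -5.3,  64.2, 125.3])), (0.4, array([ 477.8, -211.1,   -2.9]), array([-174. , -285.2,   -2.9]))]
top pin_tip [(0.58, array([603.2, 103.9,  13.7]), array([16.6, -4.8, 13.7]))]
top spindle [(0.68, array([569.1, 166.5,  49.1]), array([-3.2, 63.7, 49.1]))]
top batten_mid [(0.72, array([596.3, 329.9,   3.8]), array([ 58.7, 217.3,   3.8])), (0.6, array([580.8, 100.1,  26.3]), array([-6.1, -3.7, 26.3]))]
top boss [(0.51, array([570.7, 166.2,  66.7]), array([-1.7, 63.1, 66.7]))]
top [248 178]
wing 0.57 1616 277.16089108910893 179.7493811881188 ((279.5577392578125, 180.20870971679688), (38.31405258178711, 83.51311492919922), 78.36637115478516)
wing 0.46 85 249.50588235294117 178.9294117647059 ((249.50003051757812, 179.00003051757812), (17.441329956054688, 5.366563320159912), 63.43495178222656)
side wing []
side pin_tip []
side spindle []
side batten_mid [(0.65, array([582.6, 100.9,  26.5]), array([-4.2, -3.3, 26.5]))]
side boss []
side [332 155]
```

View pics/k.png

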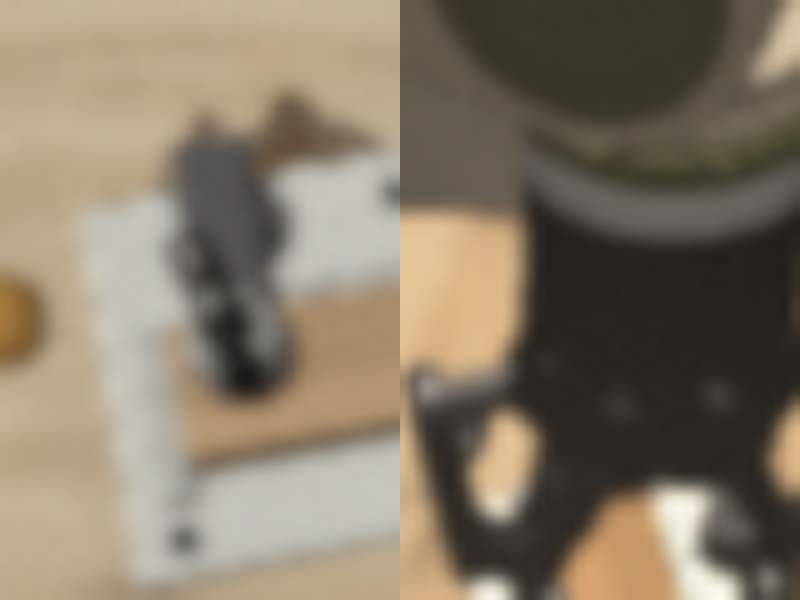

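The top crop shows the batten's end and the wing from about (185,255) to (245,380); the arm blocks the side view. I'll move it aside and measure the wing with both cameras.

Call:
{"method": "jog_arm", "body": {"moves": [{"travel": [0, -55, 0], "spin": -10}, {"travel": [0, -60, -20], "spin": -10}, {"travel": [60, 0, -20], "spin": -10}, {"travel": [50, 10, 0], "spin": -10}, {"travel": [0, 0, 0], "spin": -10}], "jaw": 50}}

```text
time_s: 19.08
ee_pos: [428.5, -50.0, 235.4]
ee_rot: [0.0, 0.232, 0.973, 0.0]
force: [0.0, -1.0, 0.0]
grip_width: 0.584
gripper_force: 0.0
```

```bash
python3 - <<'E'
from h import *
th=.218;R=np.array([[np.cos(th),-np.sin(th)],[np.sin(th),np.cos(th)]])
J=lambda p:np.r_[(R.T@(np.array(p)[:2]-[586,105])).round(1),np.round(p[2],1)]
plan((571,168,200),12.6,n=1)
f=lambda u,v,z:J(pix2z('top',(228+(u+.5)/10-.5,148+(v+.5)/10-.5),z))
print('batten end',f(185,325,42),f(195,465,42))
ims=[]
for n in('top','side'):
    im=save(n,n+'5.png'); c=proj(n,(571.5,168,115)).astype(int); print(n,c)
    for k in('wing','batten_mid','seat'): print(n,k,[(d[0],d[1],J(d[1])) for d in find(n,k)])
    crop=im[c[1]-30:c[1]+30,c[0]-20:c[0]+20]
    r=eyes.trace(n,'wing')
    for q in r[:3]:
        m=q["mask"].astype(np.uint8)
        if m.sum()<300:
            rc=cv2.minAreaRect(cv2.findNonZero(m)); print('mask',q["score"],m.sum(),rc)
            b=cv2.boxPoints(rc); print('world z123',[pix2z(n,p,123).round(1)[:2] for p in b], 'crop px',((b-[c[0]-20,c[1]-30])*10).round().tolist())
    ims.append(cv2.resize(crop,None,fx=10,fy=10,interpolation=cv2.INTER_CUBIC))
cv2.imwrite('pics/k2.png',np.hstack(ims)[:,:,::-1])
E
```

```text
t 19.075 pos [428.5 -50.  235.4] yaw 63.16 tilt [ 0.001 -0.    -1.   ] F [ 0.01 -0.96  0.01] M [0.002 0.007 0.029] j6 -1.494 grip 0.5842593458665564 0.0
{'travel': [-28.7, 258.8, 35.5], 'spin': np.float64(50.6)}
batten end [17.6 81.8 42. ] [-22.8  85.4  42. ]
top [249 179]
top wing [(0.47, array([565.5, 170.1, 125. ]), array([ -5.9,  68. , 125. ]))]
top batten_mid [(0.87, array([581.5, 104.2,  22.6]), array([-4.6,  0.2, 22.6]))]
top seat [(0.94, array([588. , 104.8,  25.8]), array([ 1.9, -0.6, 25.8]))]
side [332 157]
side wing [(0.47, array([569.8, 165.5, 122.3]), array([ -2.7,  62.6, 122.3]))]
side batten_mid [(0.81, array([584.9,  99.6,  28.2]), array([-2.2, -5. , 28.2]))]
side seat [(0.75, array([585.1, 105. ,  25. ]), array([-0.9,  0.2, 25. ]))]
```

View pics/k2.png

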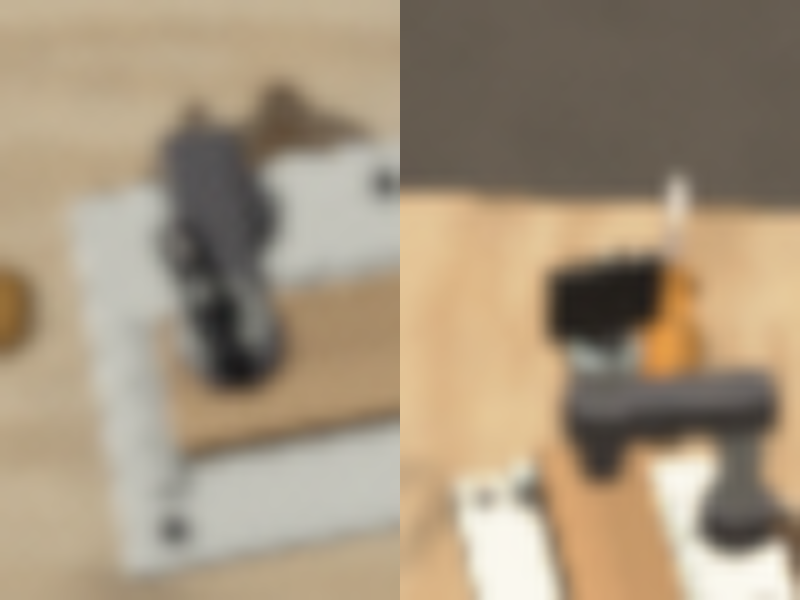

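```bash
cat > wf.py <<'E'
from h import *
from scipy.optimize import differential_evolution
S=8
def prep(n,thr,f,z=(571,168,118),tight=None):
    g=cv2.imread(f).max(2); c=proj(n,z).astype(int); o=c-[20,20]
    g=cv2.resize(g[o[1]:o[1]+40,o[0]:o[0]+40],None,fx=S,fy=S,interpolation=cv2.INTER_CUBIC)
    return n,o,(g<thr).astype(np.uint8),g
def box(p):
    x,y,z,a=p; c,s=np.cos(a),np.sin(a)
    return np.array([(x+c*u-s*v,y+s*u+c*v,z+w) for u in(-22,22) for v in(-6,6) for w in(-15,13)])
def rend(n,o,p):
    q=np.array([proj(n,P) for P in box(p)]); h=cv2.convexHull((((q-o)+.5)*S-.5).astype(np.float32)).round().astype(np.int32)
    m=np.zeros((40*S,40*S),np.uint8); cv2.fillConvexPoly(m,h,1); return m
def iou(a,b): return (a&b).sum()/max(1,(a|b).sum())
E
python3 - <<'E'
from wf import *
th=.218;R=np.array([[np.cos(th),-np.sin(th)],[np.sin(th),np.cos(th)]])
J=lambda p:(R.T@(np.array(p)[:2]-[586,105])).round(1)
fs=lambda u,v,z:J(pix2z('side',(312+(u-400+.5)/10-.5,127+(v+.5)/10-.5),z))
print('batten far corner (-20,90)?',fs(543,450,42),'bed corner (-47,112)?',fs(455,482,12))
for ts,tt in((90,42),(75,36),(100,48)):
    A=prep('side',ts,'pics/side5.png');B=prep('top',tt,'pics/top5.png')
    out=[]
    for n,o,m,g in(A,B):
        # keep the component nearest the expected wing
        k,l,st,ce=cv2.connectedComponentsWithStats(m); c=(proj(n,(570,168,124))-o)*S
        i=1+np.argmin([np.hypot(*(ce[j]-c)) if st[j,4]>200 else 1e9 for j in range(1,k)]); out.append((n,o,(l==i).astype(np.uint8)))
    for name,use in(('side',out[:1]),('top',out[1:]),('both',out)):
        r=differential_evolution(lambda p:-sum(iou(rend(n,o,p),m) for n,o,m in use),[(560,582),(158,180),(117,129),(-1.4,1.8)],seed=1,maxiter=40,popsize=10,tol=1e-4,polish=False)
        print(ts,name,r.x.round(2),np.degrees(r.x[3]).round(1),[round(iou(rend(n,o,r.x),m),2) for n,o,m in use])
E
```

```text
batten far corner (-20,90)? [-20.4  83.6] bed corner (-47,112)? [-49.2 107.6]Traceback (most recent call last):
  File "<stdin>", line 14, in <module>
    return fun(*args, **kwargs)
    ret = solver.solve()
    next(self)
    ~~~~^^^^^^
    energy = self.func(parameters)
    return self.f(x, *self.args)
           ~~~~~~^^^^^^^^^^^^^^^
  File "<stdin>", line 14, in <lambda>
  File "<stdin>", line 14, in <genexpr>
  File "wf.py", line 12, in rend
    q=np.array([proj(n,P) for P in box(p)]); h=cv2.convexHull((((q-o)+.5)*S-.5).astype(np.float32)).round().astype(np.int32)
                ~~~~^^^^^
  File "h.py", line 12, in proj
    K,R,t=cam(n); q=K@(R@np.array(P,float)+t); return q[:2]/q[2]
          ~~~^^^
  File "h.py", line 4, in cam
    c=eyes.camera_info(n); R=cv2.Rodrigues(np.array(c["rvec"],float))[0]; t=np.array(c["tvec"],float).ravel()
ValueError: time passes only in moves, steps and waits
```

```bash
sed -i 's/^def cam(n):/import functools\n@functools.lru_cache\ndef cam(n):/' h.py
python3 - <<'E'
from wf import *
for ts,tt in((90,42),(75,36),(100,48)):
    A=prep('side',ts,'pics/side5.png');B=prep('top',tt,'pics/top5.png')
    out=[]
    for n,o,m,g in(A,B):
        k,l,st,ce=cv2.connectedComponentsWithStats(m); c=(proj(n,(570,168,124))-o)*S
        i=1+np.argmin([np.hypot(*(ce[j]-c)) if st[j,4]>200 else 1e9 for j in range(1,k)]); out.append((n,o,(l==i).astype(np.uint8)))
    for name,use in(('side',out[:1]),('top',out[1:]),('both',out)):
        r=differential_evolution(lambda p:-sum(iou(rend(n,o,p),m) for n,o,m in use),[(560,582),(158,180),(117,129),(-1.4,1.8)],seed=1,maxiter=40,popsize=10,tol=1e-4,polish=False)
        print(ts,name,r.x.round(2),np.degrees(r.x[3]).round(1),[round(iou(rend(n,o,r.x),m),2) for n,o,m in use],[m.sum() for _,_,m in use])
E
```

```text
90 side [569.89 170.37 117.64   0.99] 56.7 [np.float64(0.71)] [np.uint64(4578)]
90 top [581.12 171.27 119.14   0.65] 37.4 [np.float64(0.04)] [np.uint64(216)]
90 both [570.01 171.87 117.75   0.97] 55.8 [np.float64(0.71), np.float64(0.03)] [np.uint64(4578), np.uint64(216)]
75 side [569.58 172.52 117.48   1.03] 59.1 [np.float64(0.66)] [np.uint64(4050)]
75 top [574.49 169.85 117.17   0.65] 37.4 [np.float64(0.04)] [np.uint64(242)]
75 both [569.45 172.33 117.18   1.02] 58.6 [np.float64(0.66), np.float64(0.04)] [np.uint64(4050), np.uint64(242)]
100 side [570.38 165.28 121.4    0.95] 54.6 [np.float64(0.73)] [np.uint64(4939)]
100 top [572.94 169.91 119.39   0.66] 38.0 [np.float64(0.19)] [np.uint64(1021)]
100 both [569.92 170.97 117.18   0.92] 52.8 [np.float64(0.74), np.float64(0.16)] [np.uint64(4939), np.uint64(1021)]
```

```bash
python3 - <<'E'
from wf import *
for t in(115,135,150):
    n,o,m,g=prep('side',t,'pics/side5.png')
    k,l,st,ce=cv2.connectedComponentsWithStats(m); c=(proj(n,(570,168,124))-o)*S
    i=1+np.argmin([np.hypot(*(ce[j]-c)) if st[j,4]>200 else 1e9 for j in range(1,k)]); m=(l==i).astype(np.uint8); print(t,m.sum(),st[i])
    for dz in(0,):
        r=differential_evolution(lambda p:-iou(rend(n,o,p),m),[(564,580),(164,173),(117,129),(-1.4,1.8)],seed=1,maxiter=40,popsize=10,tol=1e-4,polish=False)
        print(r.x.round(2),np.degrees(r.x[3]).round(1),r.fun.round(3))
for n,f in(('top','pics/top5.png'),('side','pics/side5.png')):
    g=cv2.imread(f).max(2);c=proj(n,(571.5,168,115)).astype(int)
    print(c);print(g[c[1]-9 if n=='top' else c[1]-8:c[1]+12 if n=='top' else c[1]+6,c[0]-10:c[0]+10])
E
```

```text
115 5522 [ 119  134   92   83 5522]
[570.07 171.49 117.21   0.87] 50.0 -0.768
135 17481 [  117   132   185   188 17481]
[5.7209e+02 1.7097e+02 1.1715e+02 4.5000e-01] 25.9 -0.317
150 19302 [  116   131   188   189 19302]
[5.7145e+02 1.6886e+02 1.1909e+02 4.9000e-01] 28.1 -0.315
[249 179]
[[195 194 195 196 192 179 152 116  88  81  82  85  83  82  71  68  75 111
  156 185]
 [195 195 196 194 187 169 139 107  77  71  77  82  83  80  75  64  73 111
  158 186]
 [195 195 195 193 181 157 127 107  83  65  69  79  82  82  75  67  81 124
  164 187]
 [196 196 194 192 181 156 125 109  95  68  60  73  81  82  76  76 103 145
  177 191]
 [195 195 195 194 185 164 127 107  90  66  52  68  81  82  82  90 126 165
  185 193]
 [195 195 195 194 190 174 142 104  80  60  51  60  77  85  86  98 136 169
  184 188]
 [195 194 195 195 193 185 160 121  85  75  65  63  78  93  93  97 126 158
  173 174]
 [194 194 195 196 195 190 174 142 110  98  88  71  78  98 104 102 117 147
  164 164]
 [194 195 195 196 195 192 183 159 125 107  94  67  64  87 105 112 120 143
  162 165]
 [196 195 194 194 194 192 184 164 126  95  73  
[... 1474 characters left out ...]
 123 170
  186 194]
 [225 227 226 214 158  90  52  44  42  38  38  35  35  35  37  65 127 175
  182 181]
 [225 226 225 211 154  83  42  36  36  36  34  34  36  34  38  73 141 189
  195 191]
 [224 225 223 209 152  78  40  36  37  35  35  36  37  36  40  84 155 199
  211 209]
 [223 224 222 208 149  76  40  37  37  37  36  37  39  45  58 104 167 200
  208 210]
 [222 222 222 209 151  79  43  38  38  39  40  43  55  80 108 153 195 205
  198 197]
 [222 221 221 211 164 104  69  61  53  47  52  58  85 126 160 197 222 215
  196 185]
 [223 221 220 216 192 153 121 112 100  80  73  77 111 154 188 216 227 218
  194 179]
 [224 221 220 221 217 195 163 151 146 130 110 104 128 157 190 218 226 214
  192 175]]
```

```bash
python3 - <<'E'
from wf import *
D={}
for n in('top','side'): 
    _,o,_,g=prep(n,100,f'pics/{n}5.png'); D[n]=(o,g.astype(float))
ker=np.ones((2*S+1,2*S+1),np.uint8)
bl=lambda m:cv2.GaussianBlur(m.astype(np.float32),(0,0),1.1*S)
def res(n,p):
    # least-squares I = a + b*soft mask in a neighbourhood
    o,g=D[n]; m=rend(n,o,p); w=cv2.dilate(m,ker)>0; s=bl(m)[w]; v=g[w]
    return -np.corrcoef(s,v)[0,1]*1.0, v[s>.8].mean() if (s>.8).any() else 255
for n in('side','top'):
    print(n)
    for a in range(-90,90,10):
        best=max((res(n,(x,y,z,np.radians(a)))[0]-res(n,(x,y,z,np.radians(a)))[1]/200,x,y,z) for x in range(566,578,3) for y in range(163,174,3) for z in((122,) if n=='top' else (119,122,125)))
        print(a,np.round(best,3), np.round(res(n,best[1:]+(np.radians(a),)),3))
E
```

```text
side
-90 [1.25e-01 5.72e+02 1.63e+02 1.19e+02] [ 0.436 62.107]
-80 [1.11e-01 5.72e+02 1.63e+02 1.19e+02] [ 0.433 64.23 ]
-70 [1.57e-01 5.66e+02 1.63e+02 1.19e+02] [ 0.479 64.394]
-60 [2.37e-01 5.66e+02 1.63e+02 1.19e+02] [ 0.559 64.33 ]
-50 [2.81e-01 5.66e+02 1.63e+02 1.19e+02] [ 0.608 65.475]
-40 [3.12e-01 5.69e+02 1.66e+02 1.19e+02] [ 0.649 67.496]
-30 [3.55e-01 5.69e+02 1.66e+02 1.19e+02] [ 0.695 67.991]
-20 [4.14e-01 5.69e+02 1.69e+02 1.19e+02] [ 0.745 66.193]
-10 [4.79e-01 5.69e+02 1.63e+02 1.22e+02] [ 0.796 63.305]
0 [5.69e-01 5.69e+02 1.69e+02 1.19e+02] [ 0.859 57.902]
10 [  0.611 569.    169.    119.   ] [ 0.892 56.231]
20 [  0.625 569.    169.    119.   ] [ 0.906 56.227]
30 [  0.645 569.    169.    119.   ] [ 0.917 54.346]
40 [  0.632 569.    169.    119.   ] [ 0.899 53.526]
50 [5.68e-01 5.69e+02 1.69e+02 1.19e+02] [ 0.838 54.096]
60 [4.53e-01 5.72e+02 1.63e+02 1.22e+02] [ 0.729 55.312]
70 [3.42e-01 5.75e+02 1.63e+02 1.22e+02] [ 0.631 57.777]
80 [2.40e-01 5.75e+02 1.63e+02 1.19e+02] [ 0.543 60.479]
top
-90 [-2.64e-01  5.66e+02  1.63e+02  1.22e+02] [  0.305 113.795]
-80 [-2.9
[... 304 characters left out ...]
0.842]
-30 [-1.16e-01  5.75e+02  1.63e+02  1.22e+02] [ 0.344 91.96 ]
-20 [ -0. 575. 163. 122.] [ 0.413 82.648]
-10 [9.90e-02 5.72e+02 1.63e+02 1.22e+02] [ 0.483 76.62 ]
0 [2.24e-01 5.72e+02 1.63e+02 1.22e+02] [ 0.569 69.022]
10 [3.92e-01 5.72e+02 1.63e+02 1.22e+02] [ 0.707 62.973]
20 [4.61e-01 5.72e+02 1.63e+02 1.22e+02] [ 0.765 60.788]
30 [3.52e-01 5.69e+02 1.63e+02 1.22e+02] [ 0.669 63.548]
40 [1.55e-01 5.69e+02 1.63e+02 1.22e+02] [ 0.523 73.632]
50 [-1.80e-02  5.66e+02  1.63e+02  1.22e+02] [ 0.422 87.957]
60 [-1.42e-01  5.66e+02  1.63e+02  1.22e+02] [ 0.353 98.973]
70 [-2.12e-01  5.66e+02  1.63e+02  1.22e+02] [  0.318 106.117]
80 [-2.52e-01  5.66e+02  1.63e+02  1.22e+02] [  0.305 111.302]
```

Wing fit gives yaw about 22° (top ~19°, side ~28°), axis about (570.5,168.5), grip z about 121. I'll pinch with tool yaw 112°, which leaves plenty of clockwise wrist range.

```bash
python3 -c "
from h import *
plan((570.5,168.5,165),112)"
```

```text
t 19.575 pos [430.3 -52.3 234.4] yaw 62.62 tilt [-0.  0. -1.] F [-0.4   0.46 -1.19] M [ 0.012 -0.023  0.017] j6 -1.488 grip 0.579741986056726 0.0
{'travel': [-5.0, 52.0, 14.0], 'spin': np.float64(-9.9)}
{'travel': [-13.0, 51.0, 14.0], 'spin': np.float64(-9.9)}
{'travel': [-22.0, 47.0, 14.0], 'spin': np.float64(-9.9)}
{'travel': [-30.0, 43.0, 14.0], 'spin': np.float64(-9.9)}
{'travel': [-37.0, 37.0, 13.0], 'spin': np.float64(-9.9)}
```

Call:
{"method": "jog_arm", "body": {"moves": [{"travel": [-5, 52, 4], "spin": -9.9}, {"travel": [-13, 51, 6], "spin": -9.9}, {"travel": [-22, 47, 14], "spin": -9.9}, {"travel": [-30, 43, 14], "spin": -9.9}, {"travel": [-37, 37, 13], "spin": -9.9}], "jaw": 45}}

```text
time_s: 20.2
ee_pos: [571.4, 170.1, 182.9]
ee_rot: [-0.0, -0.195, 0.981, -0.0]
force: [0.7, -0.7, 1.5]
grip_width: 0.528
gripper_force: 0.0
```

Call:
{"method": "jog_arm", "body": {"moves": [{"travel": [0, 0, 0], "spin": 0}, {"travel": [0, 0, 0], "spin": 0}]}}

```text
time_s: 20.45
ee_pos: [570.4, 168.3, 183.4]
ee_rot: [-0.0, -0.192, 0.981, -0.0]
force: [-0.5, -0.8, -1.1]
grip_width: 0.524
gripper_force: 0.0
```

```bash
python3 -c "
from h import *
plan((570.5,168.5,105),112,n=2)"
```

```text
t 20.45 pos [570.4 168.3 183.4] yaw 112.13 tilt [-0.001 -0.    -1.   ] F [-0.5  -0.79 -1.11] M [-0.005 -0.015  0.019] j6 -1.869 grip 0.5242907171825615 0.0
{'travel': [-0.0, 0.0, 39.0], 'spin': np.float64(0.1)}
{'travel': [-0.0, 0.0, 39.0], 'spin': np.float64(0.1)}
```

Call:
{"method": "jog_arm", "body": {"moves": [{"travel": [0, 0, 39], "spin": 0}, {"travel": [0, 0, 30], "spin": 0}, {"travel": [0, 0, 6], "spin": 0}, {"travel": [0, 0, 3], "spin": 0}, {"travel": [0, 0, 0], "spin": 0}]}}

```text
time_s: 21.08
ee_pos: [571.1, 168.4, 106.8]
ee_rot: [0.001, -0.192, 0.981, -0.0]
force: [-0.4, 0.2, -0.5]
grip_width: 0.525
gripper_force: 0.0
```

Call:
{"method": "jog_arm", "body": {"moves": [{"travel": [0, 0, 0], "spin": 0}, {"travel": [0, 0, 0], "spin": 0}, {"travel": [0, 0, 0], "spin": 0}, {"travel": [0, 0, 0], "spin": 0}], "jaw": 5, "newtons": 30}}

```text
time_s: 21.58
ee_pos: [571.5, 167.3, 106.6]
ee_rot: [0.001, -0.192, 0.981, -0.001]
force: [-0.0, -7.1, 4.1]
grip_width: 0.175
gripper_force: 29.2
```

```bash
python3 -c "
from h import *
plan((570.5,168.5,105),112,n=1)"
```

```text
t 21.575 pos [571.5 167.3 106.6] yaw 112.19 tilt [ 0.003 -0.002 -1.   ] F [-0.03 -7.07  4.06] M [-1.2   -0.163  0.015] j6 -1.87 grip 0.17457719332671173 29.193099439144135
{'travel': [0.5, 1.5, 1.6], 'spin': np.float64(0.2)}
```

Call:
{"method": "jog_arm", "body": {"moves": [{"travel": [0, -1.6, -0.5], "spin": 0}, {"travel": [0, 0, 0], "spin": 5}, {"travel": [0, 0, 0.5], "spin": 10}, {"travel": [0, 0, 0.5], "spin": 10}, {"travel": [0, 0, 0.5], "spin": 10}]}}

```text
time_s: 22.2
ee_pos: [571.6, 166.5, 105.0]
ee_rot: [0.001, 0.114, 0.993, -0.001]
force: [0.5, -4.2, 1.3]
grip_width: 0.174
gripper_force: 29.4
```

```bash
python3 -c "
from h import *
plan((571,167.3,105),112,n=1)"
```

```text
t 22.2 pos [571.6 166.5 105. ] yaw 76.88 tilt [ 0.001 -0.001 -1.   ] F [ 0.49 -4.16  1.28] M [-0.723 -0.088  0.084] j6 -1.256 grip 0.17354265795916263 29.372394382953644
{'travel': [0.8, 0.6, 0.0], 'spin': np.float64(-35.1)}
```

Call:
{"method": "jog_arm", "body": {"moves": [{"travel": [0, -1, 0.5], "spin": 8}, {"travel": [0, 0, 0.4], "spin": 8}]}}

```text
time_s: 22.45
ee_pos: [571.5, 166.1, 104.2]
ee_rot: [0.001, 0.251, 0.968, 0.0]
force: [0.3, -1.5, 1.6]
grip_width: 0.176
gripper_force: 29.4
```

```bash
cat > m.py <<'E'
from h import *
plan((571,166.5,104),112,n=1)
v=[env.get_state()["moment"][2]]
for i in range(3): eyes.grab_frame('top'); v.append(env.get_state()["moment"][2])
print('Mz',np.round(v,3),'F',np.round(env.get_state()["force"],1))
E
python3 m.py
```

```text
t 22.45 pos [571.5 166.1 104.2] yaw 60.95 tilt [ 0.002 -0.    -1.   ] F [ 0.33 -1.49  1.57] M [-0.235 -0.225  0.085] j6 -0.98 grip 0.1758884367279758 29.384625256061554
{'travel': [0.6, 0.1, 0.2], 'spin': np.float64(-51.1)}
Mz [0.085 0.089 0.033 0.029] F [ 2.4 -0.9  2.1]
```

Call:
{"method": "jog_arm", "body": {"moves": [{"travel": [0, 0, 0.4], "spin": 8}, {"travel": [0, 0, 0.4], "spin": 8}]}}

```text
time_s: 22.85
ee_pos: [571.3, 166.0, 103.4]
ee_rot: [0.001, 0.382, 0.924, 0.0]
force: [2.2, -2.5, 3.1]
grip_width: 0.172
gripper_force: 29.6
```

```bash
python3 m.py
```

```text
t 22.85 pos [571.3 166.  103.4] yaw 45.14 tilt [ 0.001 -0.    -1.   ] F [ 2.19 -2.51  3.14] M [-0.444 -0.174  0.192] j6 -0.704 grip 0.1722425173434851 29.615828096866608
{'travel': [0.6, 0.2, -0.6], 'spin': np.float64(-66.9)}
Mz [0.192 0.036 0.    0.03 ] F [ 0.6 -2.3  3.8]
```

Call:
{"method": "jog_arm", "body": {"moves": [{"travel": [0, -0.5, 0.3], "spin": 8}, {"travel": [0, 0, 0.3], "spin": 8}]}}

```text
time_s: 23.25
ee_pos: [571.0, 165.7, 102.6]
ee_rot: [0.001, 0.506, 0.863, 0.0]
force: [2.4, -2.5, 3.0]
grip_width: 0.172
gripper_force: 29.6
```

```bash
python3 m.py
```

```text
t 23.25 pos [571.  165.7 102.6] yaw 29.22 tilt [ 0.001  0.    -1.   ] F [ 2.37 -2.48  3.  ] M [-0.363 -0.34   0.085] j6 -0.426 grip 0.17159665696787296 29.557249546051025
{'travel': [0.7, 0.4, -1.4], 'spin': np.float64(-82.8)}
Mz [0.085 0.044 0.054 0.04 ] F [ 2.6 -2.5  4.2]
```

Call:
{"method": "jog_arm", "body": {"moves": [{"travel": [0, 0, 0.3], "spin": 8}, {"travel": [0, 0, 0.4], "spin": 8}]}}

```text
time_s: 23.65
ee_pos: [570.8, 165.7, 101.8]
ee_rot: [0.0, 0.621, 0.784, 0.0]
force: [2.1, -2.8, 4.2]
grip_width: 0.173
gripper_force: 29.7
```

```bash
python3 m.py
```

```text
t 23.65 pos [570.8 165.7 101.8] yaw 13.27 tilt [ 0.001 -0.    -1.   ] F [ 2.09 -2.85  4.22] M [-0.392 -0.281  0.125] j6 -0.148 grip 0.17344676040646015 29.654387533664703
{'travel': [0.7, 0.4, -2.2], 'spin': np.float64(-98.7)}
Mz [0.125 0.117 0.041 0.003] F [ 2.  -1.9  3.4]
```

Call:
{"method": "jog_arm", "body": {"moves": [{"travel": [-0.6, 0.3, 0.3], "spin": 8}, {"travel": [0, 0, 0.3], "spin": 8}]}}

```text
time_s: 24.05
ee_pos: [570.6, 165.5, 101.0]
ee_rot: [-0.0, 0.724, 0.69, -0.0]
force: [-1.2, -1.2, 4.3]
grip_width: 0.175
gripper_force: 29.7
```

```bash
python3 m.py
```

```text
t 24.05 pos [570.6 165.5 101. ] yaw -2.7 tilt [-0.001  0.    -1.   ] F [-1.2  -1.25  4.31] M [-0.102 -0.002  0.12 ] j6 0.13 grip 0.17483113811769685 29.695981442928314
{'travel': [1.0, 0.3, -3.0], 'spin': np.float64(-114.7)}
Mz [ 0.12   0.03  -0.017 -0.004] F [-1.  -0.   3.9]
```

Call:
{"method": "jog_arm", "body": {"moves": [{"travel": [0, 0, 0.3], "spin": 8}, {"travel": [0, 0, 0.3], "spin": 8}]}}

```text
time_s: 24.45
ee_pos: [570.4, 165.6, 100.2]
ee_rot: [-0.001, 0.813, 0.583, -0.001]
force: [-0.9, -0.6, 3.2]
grip_width: 0.176
gripper_force: 29.6
```

```bash
python3 m.py
```

```text
t 24.45 pos [570.4 165.6 100.2] yaw -18.69 tilt [-0.002  0.    -1.   ] F [-0.91 -0.61  3.18] M [0.076 0.193 0.08 ] j6 0.409 grip 0.1758698080958482 29.639848172664642
{'travel': [1.1, 0.3, -3.8], 'spin': np.float64(-130.7)}
Mz [ 0.08   0.09   0.048 -0.019] F [-1.6  0.6  2.4]
```

Call:
{"method": "jog_arm", "body": {"moves": [{"travel": [0, 0, 0.3], "spin": 8}, {"travel": [0, 0, 0.4], "spin": 8}]}}

```text
time_s: 24.85
ee_pos: [570.3, 165.6, 99.7]
ee_rot: [-0.001, 0.886, 0.464, -0.001]
force: [-3.8, 1.5, 7.9]
grip_width: 0.172
gripper_force: 30.2
```

```bash
python3 m.py
```

```text
t 24.85 pos [570.3 165.6  99.7] yaw -34.67 tilt [-0.002  0.    -1.   ] F [-3.78  1.5   7.88] M [0.187 0.721 0.264] j6 0.688 grip 0.17223751171341306 30.189420806648286
{'travel': [1.1, 0.1, -4.3], 'spin': np.float64(-146.7)}
Mz [0.264 0.143 0.108 0.134] F [-3.4  1.5  5. ]
```

Moving torque is 0.26 and it holds at about 0.13, so it's at the slip threshold. One small step makes sure of some slip, well inside the 34°.

Call:
{"method": "jog_arm", "body": {"moves": [{"travel": [0, 0, -0.5], "spin": 4}, {"travel": [0, 0, 0], "spin": 4}]}}

```text
time_s: 25.25
ee_pos: [570.1, 165.7, 99.9]
ee_rot: [-0.001, 0.915, 0.402, -0.001]
force: [-3.6, 1.8, 3.9]
grip_width: 0.171
gripper_force: 29.6
```

```bash
python3 m.py
```

```text
t 25.25 pos [570.1 165.7  99.9] yaw -42.54 tilt [-0.002  0.    -1.   ] F [-3.56  1.81  3.89] M [0.214 0.513 0.27 ] j6 0.825 grip 0.17060850081299214 29.641234181090113
{'travel': [1.2, 0.1, -4.1], 'spin': np.float64(-154.5)}
Mz [0.27  0.15  0.154 0.193] F [-3.7  2.7  3. ]
```

Call:
{"method": "jog_arm", "body": {"moves": [{"travel": [0, 0, 0], "spin": 2.5}, {"travel": [0, 0, 0], "spin": 2.5}]}}

```text
time_s: 25.65
ee_pos: [570.1, 165.7, 99.9]
ee_rot: [-0.001, 0.932, 0.362, -0.001]
force: [-5.6, 2.4, 3.7]
grip_width: 0.178
gripper_force: 29.7
```

```bash
python3 m.py
```

```text
t 25.65 pos [570.1 165.7  99.9] yaw -47.59 tilt [-0.002  0.001 -1.   ] F [-5.62  2.43  3.72] M [0.453 0.769 0.272] j6 0.914 grip 0.17792405816479245 29.659139738823797
{'travel': [1.2, -0.0, -4.1], 'spin': np.float64(-159.6)}
Mz [0.272 0.181 0.224 0.149] F [-5.5  2.9  3.8]
```

The torque has levelled off at 0.27 and the screw no longer descends: the clutch has slipped. Now I release and retreat.

Call:
{"method": "jog_arm", "body": {"moves": [{"travel": [0, 0, 0], "spin": 0}, {"travel": [0, 0, 0], "spin": 0}, {"travel": [0, 0, 0], "spin": 0}, {"travel": [0, 0, -10], "spin": 0}, {"travel": [0, 0, -40], "spin": 0}], "jaw": 45}}

```text
time_s: 26.42
ee_pos: [570.2, 165.1, 149.5]
ee_rot: [-0.001, 0.933, 0.36, -0.002]
force: [0.5, 0.3, -0.2]
grip_width: 0.527
gripper_force: 0.0
```

Call:
{"method": "jog_arm", "body": {"moves": [{"travel": [0, 0, -50], "spin": 0}, {"travel": [0, 0, -30], "spin": 0}, {"travel": [0, 0, 0], "spin": 0}, {"travel": [0, 0, 0], "spin": 0}]}}

```text
time_s: 26.92
ee_pos: [570.6, 165.2, 229.5]
ee_rot: [-0.0, 0.933, 0.36, -0.001]
force: [-0.2, 0.6, -0.4]
grip_width: 0.528
gripper_force: 0.0
```

```bash
python3 - <<'E'
from h import *
plan((571,166.5,104),112,n=1)
im=save('side','s9.png');print(find('side','batten_mid'),find('side','seat'),find('side','offcut_mid'),find('side','amber_driver'))
cv2.imwrite('pics/s9c.png',cv2.resize(im[120:240,280:400,::-1],None,fx=5,fy=5,interpolation=cv2.INTER_CUBIC))
E
```

```text
t 26.925 pos [570.6 165.2 229.5] yaw -47.79 tilt [-0.001 -0.    -1.   ] F [-0.22  0.58 -0.41] M [-0.018  0.026  0.005] j6 0.917 grip 0.5278691948801789 0.0
{'travel': [1.3, -0.6, 125.5], 'spin': np.float64(-159.8)}
[(0.57, array([581.9, 100.3,  28.3])), (0.26, array([602. , 101.5,   9.9]))] [(0.67, array([585.5, 107.1,  26.3]))] [(0.96, array([ 472.6, -208.3,   16.6])), (0.19, array([ 475. , -212.2,   -0.5]))] [(0.58, array([595.9, 323.5,   4.5]))]
```

View pics/s9c.png

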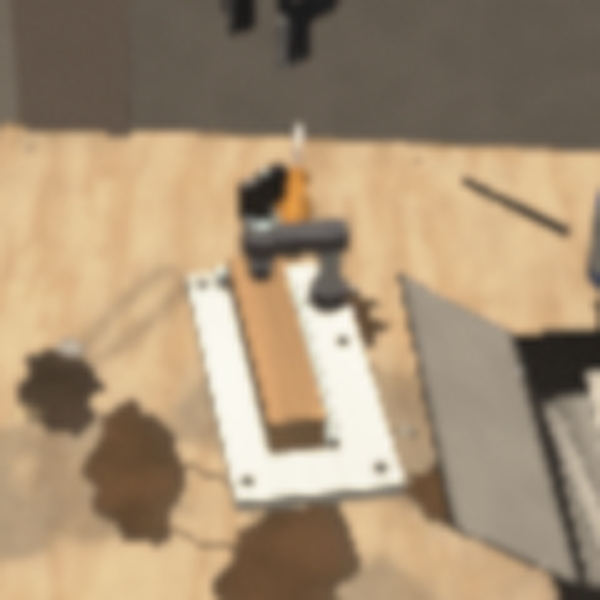

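The batten lies along the fence and under the boss. The screw axis found by the grip, (570,166), puts the seat at (584,102), which agrees with the measured batten centre of (582,100). Handing in.

```bash
python3 -c "
from plant import env
print(env.finish_job())"
```

```text
the job is handed in; nothing more can be done
None
```

I handed the job in at about 27 s, with the batten in the jig against fence and end stop, the thumbscrew turned until its clutch slipped (an estimated 5–19°, limit 34°), and the gripper clear; no verdict came back.

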